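# Mount the compact camera on the turntable's quick-release seat

### The job

Mount the compact camera on the little white turntable: set its quick-release plate flat on the small seat, press the sprung catch down under it and slide the plate in beneath the claw until it stops firmly and the catch springs up behind it, with the plate centred side to side so that neither end overhangs the seat. Work by feel, since the plate is never in quite the same spot under the camera, and gently: no more than 12 N against the claw and 25 N on the turntable in all. Then let go and leave the other things on the shelf where they are.

Things in the scene. Friction and masses are not known exactly. Their poses are not given: they have to be found in the camera images.
- camera_mid (a point): Middle of the loose compact camera, body 34 mm (x, front to back) by 108 mm (y) by 62 mm (z), rounded edges, 0.3 to 0.45 kg. x = the way the lens looks, z = up. On its front stand out the lens barrel (diameter 42, 16 mm proud, centre y = +22 mm) and a rubber hand grip (6 mm proud, y = -52 to -38 mm). It stands upright on the quick-release plate under it.
- camera_hold (a point): Good place to grip the camera, front to back (34 mm, fingers closing along its x), between lens and hand grip: the front face is free from y = -18 to +18 mm of this point. It lies 18 mm to the -y side of camera_mid, at half the body's height; same axes.
- camera_foot (a point): Underside of the camera's plate, 41 mm straight below camera_mid; same axes. Plate: bottom flange 38 mm (x) by 50 mm (y), 4 mm thick; above it a pad 30 by 46 by 6 mm up to the body. It is centred here in y, but its screw runs in a slot: in x its middle lies anywhere from 5 mm behind to 5 mm ahead of this point. It is tight and stays so; where it sits is not measured.
- seat (a point): Middle of the top face of the small black quick-release seat on the white turntable, 50 mm above the table. x = towards the claw, y = across, z = up. The flat seat is 56 mm wide (y), from x = -34 to +28 mm. The drum is 136 mm across, its top 10 mm lower; its motor holds it, it cannot turn or shift. A plate that is home has its middle within 1 mm of x = 0. Smooth metal, friction about 0.35.
- claw: Fixed aluminium claw at the seat's +x end, 44 mm wide (y), 8.5 mm tall; origin and axes as seat. Its upright face at x = +20 mm is the stop for the plate's flange. A lip reaches from it back to x = +17.5 mm, 5.5 to 8.5 mm above the seat: the 4 mm flange passes under it only when pressed down flat.
- catch (a joint): Sprung brass catch at the seat's -x end, 24 mm wide (y), x = -30 to -20 mm. Value in m: 0 = up, 4 mm proud of the seat; 0.004 = flush. Takes 3.2 N to start, 6.4 N at flush. A plate set down short of the claw lies on it and pushes it down; when the flange is within 2 mm of the claw's upright face the catch springs up behind the flange.
Things that resemble listed ones, but are neither listed nor needed, are in the scene too. Leave any blue or purple look-alike of the part that bears camera_mid alone.

How it is judged:
By the outcome, as a careful person would: the job done as asked, in the order asked, and still so for the second after the job is handed in, with the robot touching nothing.
It also fails if it takes over 61 s, if anything falls off the work surface, if the arm or the gripper's body presses on something with over 40 N, if the wrist force passes 120 N, or if a joint passes its speed limit or range.

### The arm

A 6-joint arm with a two-finger parallel gripper is mounted at the origin on the work surface. World frame = base frame: x ahead of the robot, y to its left, z up, the work surface at z = 0. Lengths are in m, angles in rad, forces in N, time in s.
With the tool pointing down it reaches from about 0.35 to 0.775 m from the base axis. Payload 7.3 kg.
Tool frame: the origin (TCP) lies on the mounting face of the last link; the fingertips stand 178 mm ahead of it and the grasp point (between the pads) lies 159 mm ahead of it (robot.tcp_to_tips is the distance from the TCP to the fingertips, in m); z points along the fingers, y is the direction in which the jaws open and shut (so a half turn about z gives the same grasp; the last joint's range is limited). The gripper opens to 92 mm and grips with 3 to 60 N. Pads are 19 mm wide; open, the fingers measure 130 mm over their backs; the gripper's body (75 mm by 190 mm) begins 47 mm behind the grasp point.
Start: joints at [1.195, 0.342, 1.524, -0, 1.275, -0.146], TCP at [0.12, 0.511, 0.405] pointing down, gripper open.
Joint ranges: [-2.53, 2.53], [-0.77, 2.02], [0.04, 2.7], [-1, 4.14], [0.28, 2.66], [-3.11, 3.11]. Speed limits (rad/s): [2.57, 2.57, 3.14, 3.14, 3.14, 3.14].

### API

Orientations are given as [roll, pitch, yaw] about the fixed x, y, z axes, in that order (R = Rz(yaw) Ry(pitch) Rx(roll)).
In Python, from cell import robot, viewer gives the robot as it stands.
- The arm moves only by the shell command python3 -m creep 'ROWS' [OPENING] [FORCE]. ROWS is JSON, a list that holds one entry, the list of rows, each a list of 6 numbers: the shift along the world's x, y, z in mm, then the turn, a rotation vector about the world's x, y, z in degrees. A call has 1 to 5 rows; each row shifts and turns the pose as measured when the row begins; what a row does not reach is not made up. A row lasts 1/12 s, in which the tool goes at most 41.7 mm and 7.16 degrees, less where a joint would pass 70% of its speed; a pose out of reach is approached as far as the arm can. A call with a gripper value outside its range is refused whole. OPENING is the closure, from -1 (fully open) to 1 (shut), set as the call begins (- or left out, the last holds). The fingers move at their own pace and stop on an object; FORCE is the grip in N (left out, the last holds). Time passes only in rows, so rows that do not move let the fingers close. It gives the time, the measured TCP pose, the force and the opening at its end, in the units of the state.
- robot.observe(): the state, without advancing time (a new reading comes with each control period).
- viewer.read_camera(name): name is "side" or "top" or "wrist"; returns the picture (480x640x3 uint8, blue, green, red); there is no depth.
- viewer.camera_model(name): a dict with "fx", "fy", "cx", "cy" (pixels), "k1" (the pictures are not rectified: a ray, as slopes to the right and down, at radius r is drawn at 1 + k1 r^2 times it, then the intrinsics apply), "pose" (4x4, takes a point from camera to world coordinates); the wrist camera has in their place "mount" (4x4, takes a point from camera to tool coordinates, whose origin is the TCP and whose axes are the flange's). Camera axes: x right, y up, looking along -z (the intrinsics and any distortion apply to the point x, -y, -z); pixel columns grow to the right and rows downward; lengths in m; the calibration is good to about 2 mm. A picture is of the moment at which its call begins: read the wrist's pose just before it. camera_model takes no time and is no camera call.
- robot.hand_in(): hands the job in, once; it reports no verdict.
The state is a dict: "time": time; "qpos": joint angles; "qvel": joint speeds; "joint_efforts": joint torques, N m; "tool_pos": TCP position; "tool_rot": TCP orientation; "contact_force": force on the tool from outside, world axes, zero at the start; "torque": the same for the moment, N m; "opening": finger opening in m.
Only numpy, scipy, OpenCV 4.12 (cv2) and the standard library are available. Lean on these libraries where they do the work, as an engineer would, in place of code of your own. Each camera call takes 0.05 s, during which the arm holds its last target. There are 200 camera calls.

## Working session

There is one attempt and no reset: what is moved stays moved. The work goes in short steps, Python scripts to look and compute and a shell command to move; the robot and the scene stay as the last step left them, time stands still between calls to the robot, and variables do not carry over. Pictures are saved under pics/ and viewed, about 8 in all and at most 12, crops included, and the job is handed in when it is done.

```bash
ls; mkdir -p pics; cat > h.py <<'E'
import numpy as np, cv2
from scipy.spatial.transform import Rotation as R
from cell import robot, viewer
def pose(name, st=None):
    m=viewer.camera_model(name)
    if 'pose' in m: return m,np.array(m['pose'])
    st=st or robot.observe(); T=np.eye(4); T[:3,:3]=R.from_euler('xyz',st['tool_rot']).as_matrix(); T[:3,3]=st['tool_pos']
    return m,T@np.array(m['mount'])
def K(m): return np.array([[m['fx'],0,m['cx']],[0,m['fy'],m['cy']],[0,0,1]])
def ray(name,px,st=None):
    m,T=pose(name,st); px=np.array(px,float).reshape(-1,1,2)
    # undistort: drawn = s(1+k1 r^2)
    u=cv2.undistortPoints(px,K(m),np.array([m['k1'],0,0,0.])).reshape(-1,2)
    d=np.c_[u[:,0],-u[:,1],-np.ones(len(u))]@T[:3,:3].T
    return T[:3,3],d
def onz(name,px,z,st=None):
    o,d=ray(name,px,st); return o+d*((z-o[2])/d[:,2])[:,None]
def proj(name,P,st=None):
    m,T=pose(name,st); p=(np.array(P,float).reshape(-1,3)-T[:3,3])@T[:3,:3]
    q=np.c_[p[:,0],-p[:,1],-p[:,2]]
    return cv2.projectPoints(q.reshape(-1,1,3),np.zeros(3),np.zeros(3),K(m),np.array([m['k1'],0,0,0.]))[0].reshape(-1,2)
def snap(name,f):
    st=robot.observe(); im=viewer.read_camera(name); cv2.imwrite('pics/'+f,im); return st,im
E
python3 - <<'E'
from h import *
print(robot.observe())
for n in ('side','top','wrist'):
    st,im=snap(n,n+'0.png'); m,T=pose(n,st); print(n,{k:m[k] for k in('fx','fy','cx','cy','k1')},T.round(3).tolist())
print(viewer.camera_model('wrist')['mount'])
E
```

```text
pics
{'time': 0.0, 'qpos': array([ 1.19499040e+00,  3.42740172e-01,  1.52501439e+00,  1.10649496e-05,
        1.27538639e+00, -1.45977141e-01]), 'qvel': array([-1.23335115e-03, -9.80914906e-04, -1.10596989e-03, -3.29195997e-04,
       -1.50109320e-03,  6.11427491e-06]), 'joint_efforts': array([ 2.36721098e-04, -4.31238914e+01, -2.44219226e+01,  7.18901306e-02,
        5.56211499e-02, -1.09521932e-04]), 'tool_pos': array([0.1195178 , 0.51108169, 0.40403661]), 'tool_rot': array([-3.14006236e+00, -2.35682258e-04,  2.91176046e+00]), 'contact_force': array([-0.08520162,  0.24098851, -0.17664297]), 'torque': array([ 0.05573027,  0.03000046, -0.00421222]), 'opening': 0.09193223474443996}
side {'fx': 483.33701656674197, 'fy': 483.33701656674197, 'cx': 318.32957642267615, 'cy': 239.80328867085896, 'k1': 0.0005324950821305099} [[0.87, 0.233, -0.434, 0.143], [-0.492, 0.448, -0.746, -0.496], [0.021, 0.863, 0.504, 0.489], [0.0, 0.0, 0.0, 1.0]]
top {'fx': 468.6646317917966, 'fy': 468.6646317917966, 'cx': 323.1886047450743, 'cy': 246.8074848128384, 'k1': -0.07064085289510115} [[0.011, 0.995, -0.101, 0.38], [-1.0, 0.011, 0.001, 0.105], [0.002, 0.101, 0.995, 0.967], [0.0, 0.0, 0.0, 1.0]]
wrist {'fx': 394.92094067422147, 'fy': 394.92094067422147, 'cx': 322.1402407642608, 'cy': 238.27824986277662, 'k1': 0.009157085365373718} [[0.226, -0.936, -0.268, 0.047], [0.974, 0.217, 0.064, 0.527], [-0.002, -0.276, 0.961, 0.384], [0.0, 0.0, 0.0, 1.0]]
[[ 1.31601464e-03  9.61179498e-01  2.75920714e-01  7.40239658e-02]
 [ 9.99999104e-01 -1.33218860e-03 -1.28809073e-04 -5.84588981e-04]
 [ 2.43769790e-04  2.75920637e-01 -9.61180390e-01  1.96381730e-02]
 [ 0.00000000e+00  0.00000000e+00  0.00000000e+00  1.00000000e+00]]
```

View pics/top0.png

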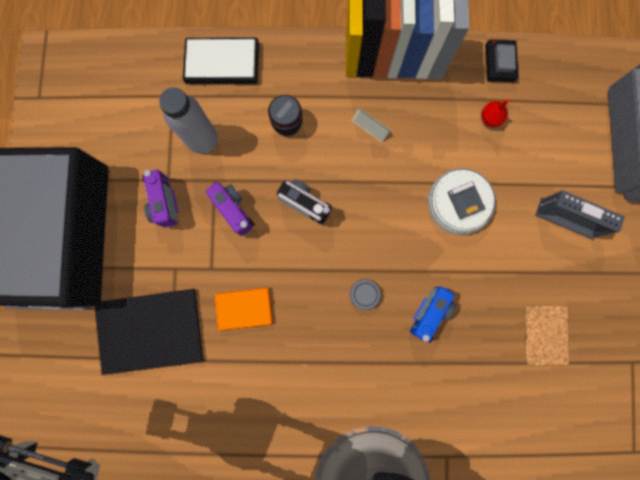

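View pics/side0.png

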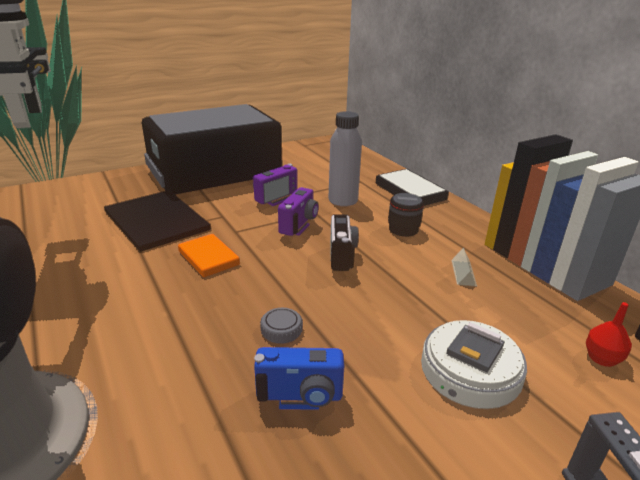

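Candidates for the camera in the top view are purple (160,198), purple (230,208), blue (433,313) and black/silver (304,201). Purple and blue are ruled out as look-alikes, so black/silver fits. I'll confirm it in an enlarged crop, with the turntable beside it.

```bash
python3 - <<'E'
from h import *
t=cv2.imread('pics/top0.png')
a=cv2.resize(t[165:240,264:344],(400,375),interpolation=cv2.INTER_CUBIC)
b=cv2.resize(t[165:240,422:502],(400,375),interpolation=cv2.INTER_CUBIC)
cv2.imwrite('pics/crop1.png',np.hstack([a,b]))
E
```

```text
(no output)
```

View pics/crop1.png

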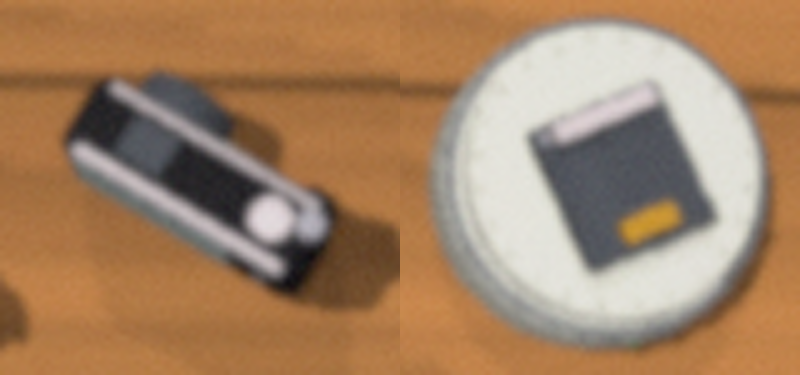

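The black/silver compact camera's top corners are at about crop (105,80), (68,148), (295,290) and (330,200), with the lens facing up-right. The black seat is on the white drum, with its claw at the upper end, crop (605,112), and the brass catch at (650,222).

```bash
python3 - <<'E'
from h import *
c=np.array([[105,80],[68,148],[295,290],[333,205]])/5+[264,165]
P=onz('top',c,.072); print(P.round(4)); print('mid',P.mean(0)); 
w=np.linalg.norm(P-np.roll(P,-1,0),axis=1);print(w)
ax=(P[0]+P[1]-P[2]-P[3]); ax/=np.linalg.norm(ax); print('y axis deg',np.degrees(np.arctan2(ax[1],ax[0])), 'yaw',np.degrees(np.arctan2(ax[1],ax[0]))-90)
s=(np.array([[530,133],[655,82],[718,218],[593,270]])-[400,0])/5+[422,165]
Q=onz('top',s,.05); print(Q.round(4),np.linalg.norm(Q-np.roll(Q,-1,0),axis=1))
x=Q[0]+Q[1]-Q[2]-Q[3]; a=np.degrees(np.arctan2(x[1],x[0])); print('seat yaw',a)
x/=np.linalg.norm(x); print('seat', Q.mean(0)+x*.003)
# drum circle
t=cv2.imread('pics/top0.png')
st=robot.observe(); print(R.from_euler('xyz',st['tool_rot']).as_matrix().round(3))
E
```

```text
[[0.5994 0.1797 0.072 ]
 [0.5722 0.1935 0.072 ]
 [0.5174 0.1046 0.072 ]
 [0.5509 0.0903 0.072 ]]
mid [0.55995948 0.14201479 0.072     ]
[0.03049282 0.10445467 0.03642498 0.1017426 ]
y axis deg 59.906827305698556 yaw -30.093172694301444
[[ 0.5875 -0.1452  0.05  ]
 [ 0.6094 -0.1967  0.05  ]
 [ 0.5541 -0.2209  0.05  ]
 [ 0.5323 -0.1696  0.05  ]] [0.05585656 0.06030815 0.05572551 0.06036966]
seat yaw 23.717997662151014
seat [ 0.57357888 -0.18187275  0.05      ]
[[-0.974  0.228 -0.   ]
 [ 0.228  0.974 -0.001]
 [ 0.    -0.001 -1.   ]]
```

```bash
for i in 1 2 3 4; do python3 -m creep '[[[22,-19,-4,0,0,-5.5],[22,-19,-4,0,0,-5.5],[22,-19,-4,0,0,-5.5],[22,-19,-4,0,0,-5.5],[22,-19,-4,0,0,-5.5]]]' -1 ; done; python3 -m creep '[[[0,0,0,0,0,0]]]'
```

```text
time: 0.57
tool_pos: [0.2289, 0.4152, 0.3827]
tool_rot: [-3.141, -0.002, 2.423]
contact_force: [0.5, -0.2, -0.6]
opening: 0.0915
time: 0.98
tool_pos: [0.3428, 0.3144, 0.3611]
tool_rot: [-3.139, -0.002, 1.919]
contact_force: [0.7, 0.7, 0.9]
opening: 0.092
time: 1.4
tool_pos: [0.4572, 0.2133, 0.3394]
tool_rot: [-3.138, -0.001, 1.414]
contact_force: [-0.0, 0.1, -0.2]
opening: 0.0919
time: 1.82
tool_pos: [0.5718, 0.1121, 0.3169]
tool_rot: [-3.135, 0.0, 0.908]
contact_force: [0.6, 0.0, 0.4]
opening: 0.0914
time: 1.9
tool_pos: [0.5747, 0.1086, 0.3157]
tool_rot: [-3.137, 0.001, 0.899]
contact_force: [-1.1, -0.4, -0.7]
opening: 0.0917
```

```bash
python3 -m creep '[[[-12,9,0,0,0,4],[-12,9,0,0,0,4],[0,0,0,0,0,0]]]'; python3 - <<'E'
from h import *
st,im=snap('wrist','w1.png'); print(st['tool_pos'],st['tool_rot'])
s=np.radians(-30);x=np.array([np.cos(s),np.sin(s),0]);y=np.array([-np.sin(s),np.cos(s),0]);m=np.array([.56,.142,.072])
print(proj('wrist',[m+a*.017*x+b*.054*y for a,b in((1,1),(-1,1),(-1,-1),(1,-1))],st))
E
```

```text
time: 2.15
tool_pos: [0.5512, 0.1245, 0.3132]
tool_rot: [-3.133, 0.003, 1.04]
contact_force: [0.5, 0.6, 0.3]
opening: 0.0918
[0.55122738 0.12453263 0.31320446] [-3.13331945e+00  2.76529259e-03  1.04027890e+00]
[[353.40157499 124.08491774]
 [290.22493029 124.45439784]
 [295.17842912 307.26968796]
 [350.5017951  307.18390863]]
```

View pics/w1.png

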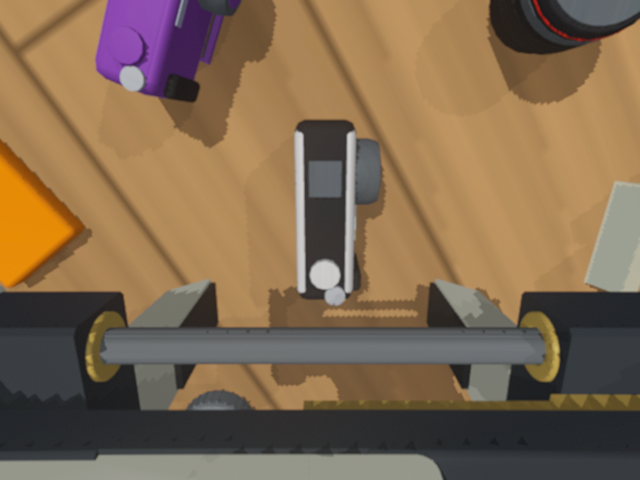

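```bash
python3 - <<'E'
from h import *
im=cv2.imread('pics/w1.png'); g=im.max(2)
st=robot.observe()
for v in range(140,262,12):
    r=g[v,285:375]; u=np.where(r>190)[0]+285; print(v,[ (s[0],s[-1]) for s in np.split(u,np.where(np.diff(u)>1)[0]+1) if len(s)])
E
python3 - <<'E'
from h import *
st=dict(tool_pos=[0.55122738,0.12453263,0.31320446],tool_rot=[-3.13331945e+00,2.76529259e-03,1.04027890e+00])
P=onz('wrist',[[325,122],[325,298],[296,140],[297,250],[356,140],[355,250]],.07,st); print(P.round(4))
for a,b in((0,1),(2,3),(4,5)):
    d=P[a]-P[b]; print(np.degrees(np.arctan2(d[1],d[0]))-90, np.linalg.norm(d))
print(P[:2].mean(0),P[2:].mean(0))
E
```

```text
140 [(np.int64(296), np.int64(301)), (np.int64(348), np.int64(351))]
152 [(np.int64(297), np.int64(301)), (np.int64(348), np.int64(351))]
164 [(np.int64(297), np.int64(302)), (np.int64(348), np.int64(350))]
176 [(np.int64(297), np.int64(302)), (np.int64(348), np.int64(350))]
188 [(np.int64(297), np.int64(302)), (np.int64(348), np.int64(350))]
200 [(np.int64(298), np.int64(302)), (np.int64(347), np.int64(349))]
212 [(np.int64(298), np.int64(302)), (np.int64(347), np.int64(349))]
224 [(np.int64(298), np.int64(302)), (np.int64(347), np.int64(349))]
236 [(np.int64(298), np.int64(302)), (np.int64(347), np.int64(348))]
248 [(np.int64(298), np.int64(303)), (np.int64(347), np.int64(348))]
260 [(np.int64(299), np.int64(303)), (np.int64(346), np.int64(348))]
[[0.5891 0.1889 0.07  ]
 [0.5368 0.0991 0.07  ]
 [0.5706 0.1888 0.07  ]
 [0.538  0.1343 0.07  ]
 [0.599  0.1722 0.07  ]
 [0.5678 0.117  0.07  ]]
-30.206322010784945 0.10392736300410882
-30.849653148838705 0.06346038150764721
-29.481856787230804 0.0633840680231534
[0.56293988 0.14400698 0.07      ] [0.5688514  0.15304564 0.07      ]
```

```bash
cat > fix.py <<'E'
from h import *
import sys
def go(x,y,z,yawdeg):
    st=robot.observe(); Rc=R.from_euler('xyz',st['tool_rot']); Rt=R.from_euler('xyz',[180,0,yawdeg],degrees=True)
    print('shift mm',((np.array([x,y,z])-st['tool_pos'])*1000).round(1),'turn deg',np.degrees((Rt*Rc.inv()).as_rotvec()).round(2),'F',st['contact_force'].round(2),'M',st['torque'].round(3),'pos',st['tool_pos'].round(4),'open',round(st['opening'],4),'t',round(st['time'],2))
go(*map(float,sys.argv[1:]))
E
python3 fix.py .5543 .1281 .2 59.8
```

```text
shift mm [   2.3    4.  -113.4] turn deg [-0.08 -0.41  0.38] F [ 0.41 -0.1  -0.17] M [-0.106  0.08   0.007] pos [0.552  0.1241 0.3134] open 0.0914 t 2.2
```

```bash
python3 -m creep '[[[1,2,-20,0,-0.4,0.4],[1,2,-20,0,0,0],[0,0,-20,0,0,0],[0,0,0,0,0,0]]]' -1; python3 fix.py .5543 .1281 .2 59.8
```

```text
time: 2.53
tool_pos: [0.5553, 0.1285, 0.2538]
tool_rot: [3.136, -0.005, 1.039]
contact_force: [-0.2, 0.5, -0.7]
opening: 0.0917
shift mm [ -1.   -0.4 -53.8] turn deg [-0.08  0.39  0.25] F [-0.22  0.54 -0.69] M [-0.102  0.152 -0.009] pos [0.5553 0.1285 0.2538] open 0.0917 t 2.53
```

```bash
python3 -m creep '[[[-0.5,0,-18,0,0.2,0.2],[-0.5,0,-18,0,0,0],[0,0,-15,0,0,0],[0,0,0,0,0,0]]]' -1; python3 fix.py .5543 .1281 .2 59.8;  python3 -m creep '[[[0,0,0,0,0,0]]]';python3 fix.py .5543 .1281 .2 59.8
```

```text
time: 2.87
tool_pos: [0.5563, 0.1286, 0.2043]
tool_rot: [3.136, -0.005, 1.039]
contact_force: [-1.4, -0.1, 0.1]
opening: 0.0917
shift mm [-2.  -0.5 -4.3] turn deg [-0.09  0.46  0.28] F [-1.37 -0.1   0.1 ] M [-0.066  0.153  0.022] pos [0.5563 0.1286 0.2043] open 0.0917 t 2.87
time: 2.95
tool_pos: [0.5569, 0.1286, 0.205]
tool_rot: [3.135, -0.006, 1.038]
contact_force: [0.4, 1.0, -0.2]
opening: 0.0918
shift mm [-2.6 -0.5 -5. ] turn deg [-0.09  0.48  0.32] F [ 0.42  1.03 -0.22] M [-0.06   0.102 -0.042] pos [0.5569 0.1286 0.205 ] open 0.0918 t 2.95
```

```bash
python3 -m creep '[[[-2.5,-0.5,-5,-0.1,0.5,0.3],[-0.6,0,0,0,0,0]]]' -1; python3 fix.py .5543 .1281 .2 59.8;  python3 -m creep '[[[-0.5,0,0,0,0,0]]]';python3 fix.py .5543 .1281 .2 59.8
```

```text
time: 3.12
tool_pos: [0.5545, 0.128, 0.202]
tool_rot: [3.14, -0.001, 1.043]
contact_force: [-1.1, -0.1, 1.3]
opening: 0.0918
shift mm [-0.2  0.1 -2. ] turn deg [0.01 0.11 0.04] F [-1.08 -0.12  1.32] M [-0.1    0.117  0.004] pos [0.5545 0.128  0.202 ] open 0.0918 t 3.12
time: 3.2
tool_pos: [0.5544, 0.1281, 0.2029]
tool_rot: [3.139, -0.002, 1.043]
contact_force: [-0.4, 0.4, -0.5]
opening: 0.0915
shift mm [-0.1  0.  -2.9] turn deg [0.   0.2  0.05] F [-0.44  0.37 -0.49] M [-0.112  0.055  0.024] pos [0.5544 0.1281 0.2029] open 0.0915 t 3.2
```

```bash
python3 -m creep '[[[0,0,-2.5,0,0.2,0],[-0.3,0,-0.8,0,0.1,0],[-0.3,0,-0.8,0,0.1,0],[-0.3,0,-0.8,0,0.1,0],[-0.3,0,-0.8,0,0.1,0]]]' 1 25;  python3 -m creep '[[[-0.3,0,-0.8,0,0.1,0],[-0.3,0,-0.8,0,0.1,0],[-0.3,0,-0.8,0,0.1,0],[-0.3,0,-0.8,0,0.1,0]]]';python3 fix.py .5543 .1281 .2 59.8
```

```text
time: 3.62
tool_pos: [0.5536, 0.1281, 0.1993]
tool_rot: [-3.138, 0.001, 1.043]
contact_force: [-1.0, -1.0, -0.9]
opening: 0.0633
time: 3.95
tool_pos: [0.5524, 0.1281, 0.1958]
tool_rot: [-3.132, 0.005, 1.043]
contact_force: [1.7, -1.2, 1.2]
opening: 0.0366
shift mm [ 1.9 -0.   4.2] turn deg [-0.02 -0.64  0.06] F [ 1.72 -1.24  1.15] M [-0.352 -0.28  -0.   ] pos [0.5524 0.1281 0.1958] open 0.0366 t 3.95
```

```bash
python3 -m creep '[[[1.5,0,3.5,0,-0.6,0],[0,0,0,0,0,0],[0,0,0,0,0,0]]]';python3 fix.py .5543 .1281 .2 59.8
```

```text
time: 4.2
tool_pos: [0.5534, 0.128, 0.1982]
tool_rot: [-3.139, 0.002, 1.043]
contact_force: [-0.5, 0.7, -3.3]
opening: 0.0343
shift mm [0.9 0.1 1.8] turn deg [ 0.01 -0.18  0.06] F [-0.46  0.66 -3.35] M [-0.184  0.19   0.015] pos [0.5534 0.128  0.1982] open 0.0343 t 4.2
```

```bash
python3 -m creep '[[[0,0,10,0,-0.2,0],[0,0,20,0,0,0],[0,0,25,0,0,0],[0,0,25,0,0,0],[0,0,20,0,0,0]]]';python3 -m creep '[[[0,0,0,0,0,0],[0,0,0,0,0,0]]]';python3 fix.py .581 -.165 .3 113.7
```

```text
time: 4.62
tool_pos: [0.5502, 0.1277, 0.2974]
tool_rot: [-3.13, 0.009, 1.043]
contact_force: [0.6, -0.6, -3.3]
opening: 0.0341
time: 4.78
tool_pos: [0.5508, 0.1279, 0.3025]
tool_rot: [-3.137, 0.004, 1.043]
contact_force: [-1.1, 0.6, -4.7]
opening: 0.0345
shift mm [  30.2 -292.9   -2.5] turn deg [ 0.21 -0.31 53.94] F [-1.13  0.62 -4.66] M [-0.145  0.17  -0.008] pos [0.5508 0.1279 0.3025] open 0.0345 t 4.78
```

```bash
for i in 1 2 ; do python3 -m creep '[[[2,-28,0,0,0,5],[2,-28,0,0,0,5],[2,-28,0,0,0,5],[2,-28,0,0,0,5],[2,-28,0,0,0,5]]]'; done; python3 -m creep '[[[0,0,0,0,0,0]]]';python3 fix.py .573 -.172 .3 113.7
```

```text
time: 5.2
tool_pos: [0.5583, -0.011, 0.2972]
tool_rot: [-3.129, 0.002, 1.505]
contact_force: [0.2, 0.8, -3.6]
opening: 0.0338
time: 5.62
tool_pos: [0.5659, -0.1573, 0.2888]
tool_rot: [-3.118, -0.004, 1.965]
contact_force: [0.5, 0.2, -3.6]
opening: 0.0335
time: 5.7
tool_pos: [0.5656, -0.162, 0.2872]
tool_rot: [-3.117, -0.003, 1.966]
contact_force: [-0.2, 0.6, -2.9]
opening: 0.0338
shift mm [  7.4 -10.   12.8] turn deg [ 0.4  -1.38  1.05] F [-0.23  0.58 -2.89] M [-0.223 -0.038 -0.04 ] pos [ 0.5656 -0.162   0.2872] open 0.0338 t 5.7
```

```bash
python3 -m creep '[[[0,0,0,0.4,-1.4,1],[0,0,0,0,0,0],[0,0,0,0,0,0]]]'; python3 - <<'E'
from h import *
st,im=snap('wrist','w2.png'); print(st['tool_pos'].tolist(),st['tool_rot'].tolist(), st['contact_force'])
E
```

```text
time: 5.95
tool_pos: [0.5643, -0.1638, 0.2822]
tool_rot: [-3.137, -0.006, 1.978]
contact_force: [-0.6, 0.7, -4.2]
opening: 0.0337
[0.5642952445792123, -0.16384330751851467, 0.2821765119678685] [-3.1371337928141867, -0.005595524078498837, 1.9781092361776973] [-0.58549111  0.74408129 -4.21598134]
```

View pics/w2.png

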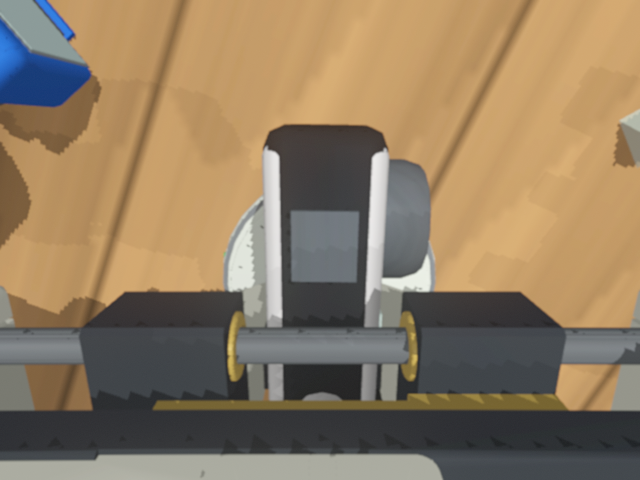

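The held camera, rows 125-400, hides the seat; only the drum shows. The body is held squarely, edges at about columns 265 and 385. I'll back off along -y so the wrist camera can see the seat.

```bash
python3 -m creep '[[[9,-23,18,0,0,0],[9,-23,18,0,0,0],[9,-23,18,0,0,0],[9,-23,18,0,0,0],[0,0,0,0,0,0]]]'; python3 - <<'E'
from h import *
st,im=snap('wrist','w3.png'); print(st['tool_pos'].tolist(),st['tool_rot'].tolist(), st['contact_force'])
s=np.radians(23.7);x=np.array([np.cos(s),np.sin(s),0]);y=np.array([-np.sin(s),np.cos(s),0]);m=np.array([.5736,-.1819,.05])
print(proj('wrist',[m+a*x+b*y for a,b in((.028,.028),(-.034,.028),(-.034,-.028),(.028,-.028))],st).round(1))
E
```

```text
time: 6.42
tool_pos: [0.6004, -0.2529, 0.3529]
tool_rot: [-3.127, -0.015, 1.982]
contact_force: [0.2, -0.0, -2.6]
opening: 0.034
[0.6004340515415619, -0.2528629013236909, 0.3529247748364409] [-3.1270647556885995, -0.014642418303172144, 1.982403633303642] [ 0.22098616 -0.01835014 -2.58751287]
[[376.1  85. ]
 [284.1  85.2]
 [286.1 169.2]
 [373.2 169.2]]
```

View pics/w3.png

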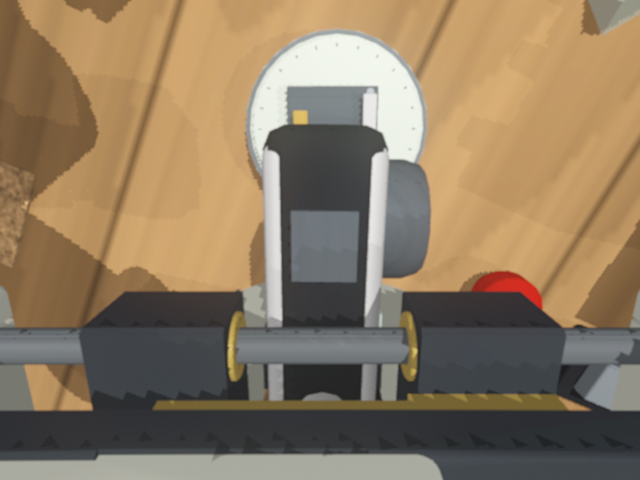

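The view shows the far part of the seat: its left edge near column 288, its far edge near row 87, the claw at columns 363-377 and the brass catch at (300,117).

```bash
python3 - <<'E'
from h import *
im=cv2.imread('pics/w3.png'); g=cv2.cvtColor(im,cv2.COLOR_BGR2GRAY)
print([int(v) for v in g[100,280:296]]); print([int(v) for v in g[100,356:386]]); print([int(v) for v in g[78:96,320]],[int(v) for v in g[80:100,370]])
b=im.astype(int); m=(b[:,:,2]-b[:,:,0]>90)&(b[:,:,1]>120)
ys,xs=np.where(m[105:126,285:315]); print('catch cols',xs.min()+285,xs.max()+285,'row',ys.min()+105)
st=dict(tool_pos=[0.6004340515415619, -0.2528629013236909, 0.3529247748364409],tool_rot=[-3.1270647556885995, -0.014642418303172144, 1.982403633303642])
s=np.radians(23.7);x=np.array([np.cos(s),np.sin(s),0]);y=np.array([-np.sin(s),np.cos(s),0]);M=np.array([.5736,-.1819,0])
def loc(px,z):
    P=onz('wrist',px,z,st)-M; return np.c_[P@x,P@y].round(4)*1000
print('seat L,far',loc([[287.5,100],[320,86.5],[345,86.5]],.05))
print('claw lipedge, top right',loc([[362,100],[377.5,100],[370,88]],.0585))
print('catch',loc([[xs.min()+285,115],[xs.max()+286,115],[300,ys.min()+105]],.054))
E
```

```text
[232, 231, 231, 229, 217, 194, 165, 137, 129, 133, 135, 136, 135, 135, 135, 134]
[133, 131, 124, 112, 104, 104, 130, 182, 217, 231, 233, 233, 233, 233, 233, 234, 234, 233, 234, 231, 213, 191, 211, 236, 243, 243, 242, 242, 242, 242]
[242, 242, 242, 242, 242, 242, 235, 213, 172, 138, 133, 134, 133, 134, 134, 135, 134, 134] [243, 243, 244, 244, 240, 219, 180, 170, 194, 209, 211, 209, 209, 217, 227, 232, 234, 233, 233, 234]
catch cols 293 306 row 111
seat L,far [[-31.9  18.6]
 [ -9.7  27.2]
 [  7.1  27.1]]
claw lipedge, top right [[18.1 17.9]
 [28.3 17.9]
 [23.1 25.3]]
catch [[-28.    8.7]
 [-18.5   8.7]
 [-23.2  11.3]]
```

```bash
python3 - <<'E'
from h import *
st=dict(tool_pos=[0,0,0],tool_rot=[0,0,0])
# tool frame: z forward
for z in (.127,.129): print((onz('wrist',[[325,125.5],[264,200],[387,200]],z,st)*1000).round(1))
E
python3 fix.py .5726 -.2032 .352 113.6
```

```text
[[ 73.5   0.6 127. ]
 [ 53.8 -16.1 127. ]
 [ 53.8  17.8 127. ]]
[[ 73.5   0.7 129. ]
 [ 53.4 -16.4 129. ]
 [ 53.5  18.1 129. ]]
shift mm [-27.2  47.7   1.1] turn deg [-0.62 -1.27 -0.02] F [-0.34  1.29 -3.67] M [-0.135 -0.055  0.022] pos [ 0.5998 -0.2509  0.3509] open 0.0339 t 6.47
```

```bash
python3 -m creep '[[[-9,15,-15,-0.3,-0.6,0],[-9,15,-15,-0.3,-0.6,0],[-9,15,-15,0,0,0],[0,0,-15,0,0,0],[0,0,0,0,0,0]]]';python3 -m creep '[[[0,0,0,0,0,0]]]';python3 fix.py .5725 -.2043 .265 113.6
```

```text
time: 6.88
tool_pos: [0.5698, -0.1988, 0.2854]
tool_rot: [-3.137, -0.005, 1.983]
contact_force: [-1.2, 0.4, -3.9]
opening: 0.0341
time: 6.97
tool_pos: [0.5695, -0.1973, 0.2848]
tool_rot: [-3.135, -0.008, 1.984]
contact_force: [0.8, -1.1, -3.6]
opening: 0.0338
shift mm [  3.   -7.  -19.8] turn deg [-0.25 -0.51 -0.08] F [ 0.77 -1.14 -3.59] M [-0.147 -0.042 -0.007] pos [ 0.5695 -0.1973  0.2848] open 0.0338 t 6.97
```

```bash
python3 -m creep '[[[1.5,-3,-8,-0.2,-0.5,0],[1.5,-3,-8,0,0,0],[0,-1,-4,0,0,0],[0,0,0,0,0,0]]]';python3 fix.py .5725 -.2043 .265 113.6;python3 -m creep '[[[0,0,0,0,0,0]]]';python3 fix.py .5725 -.2043 .265 113.6
```

```text
time: 7.3
tool_pos: [0.5736, -0.2043, 0.2642]
tool_rot: [3.14, 0.001, 1.985]
contact_force: [-0.3, 1.0, -3.7]
opening: 0.034
shift mm [-1.1 -0.   0.8] turn deg [ 0.03  0.14 -0.13] F [-0.27  0.96 -3.72] M [-0.137  0.027 -0.047] pos [ 0.5736 -0.2043  0.2642] open 0.034 t 7.3
time: 7.38
tool_pos: [0.5738, -0.2047, 0.264]
tool_rot: [3.14, 0.001, 1.984]
contact_force: [0.1, -0.2, -3.1]
opening: 0.0334
shift mm [-1.3  0.4  1. ] turn deg [ 0.03  0.14 -0.1 ] F [ 0.12 -0.22 -3.14] M [-0.216  0.004 -0.017] pos [ 0.5738 -0.2047  0.264 ] open 0.0334 t 7.38
```

Aligned. Next I lower in small steps and watch the force (baseline Fz about -3.6 N).

```bash
python3 -m creep '[[[-1,0,-5,0,0,0],[0,0,-3,0,0,0],[0,0,0,0,0,0]]]';python3 fix.py .5725 -.2043 .248 113.6;python3 -m creep '[[[0,0,-2,0,0,0],[0,0,0,0,0,0]]]';python3 fix.py .5725 -.2043 .248 113.6
```

```text
time: 7.63
tool_pos: [0.5729, -0.2055, 0.2559]
tool_rot: [3.139, 0.003, 1.983]
contact_force: [0.1, 0.6, -3.0]
opening: 0.0342
shift mm [-0.4  1.2 -7.9] turn deg [ 0.07  0.22 -0.04] F [ 0.1   0.59 -3.01] M [-0.132  0.032 -0.001] pos [ 0.5729 -0.2055  0.2559] open 0.0342 t 7.63
time: 7.8
tool_pos: [0.5729, -0.2057, 0.2538]
tool_rot: [3.139, 0.003, 1.983]
contact_force: [-0.2, -0.3, -3.8]
opening: 0.0345
shift mm [-0.4  1.4 -5.8] turn deg [ 0.07  0.23 -0.03] F [-0.22 -0.29 -3.81] M [-0.146  0.062 -0.014] pos [ 0.5729 -0.2057  0.2538] open 0.0345 t 7.8
```

```bash
for i in 1 2; do python3 -m creep '[[[0,0.5,-1.5,0,0.1,0],[0,0,0,0,0,0]]]';python3 fix.py .5725 -.2043 .248 113.6; done
```

```text
time: 7.97
tool_pos: [0.5729, -0.2051, 0.2523]
tool_rot: [3.14, 0.002, 1.983]
contact_force: [-0.9, -0.2, -3.7]
opening: 0.0341
shift mm [-0.4  0.8 -4.3] turn deg [ 0.08  0.13 -0.02] F [-0.89 -0.2  -3.68] M [-0.111 -0.007  0.02 ] pos [ 0.5729 -0.2051  0.2523] open 0.0341 t 7.97
time: 8.13
tool_pos: [0.573, -0.2045, 0.2509]
tool_rot: [3.142, 0.002, 1.983]
contact_force: [-0.2, 0.3, -5.2]
opening: 0.0341
shift mm [-0.5  0.2 -2.9] turn deg [ 0.09  0.04 -0.03] F [-0.2   0.27 -5.19] M [-0.166  0.026 -0.032] pos [ 0.573  -0.2045  0.2509] open 0.0341 t 8.13
```

```bash
for i in 1 2 3; do python3 -m creep '[[[0,0,-1,0,0,0],[0,0,0,0,0,0]]]' | grep force;python3 fix.py .5725 -.2043 .248 113.6; done
```

```text
contact_force: [-0.3, 1.0, -3.3]
shift mm [-0.6  0.2 -2.1] turn deg [ 0.11  0.08 -0.04] F [-0.25  0.98 -3.3 ] M [-0.172  0.031 -0.001] pos [ 0.5731 -0.2045  0.2501] open 0.0339 t 8.3
contact_force: [-1.3, 0.3, 0.3]
shift mm [-0.7  0.2 -1.6] turn deg [ 0.13  0.11 -0.04] F [-1.34  0.35  0.31] M [-0.006  0.185  0.002] pos [ 0.5732 -0.2045  0.2496] open 0.0341 t 8.47
contact_force: [-0.8, 0.4, -0.5]
shift mm [-0.7  0.2 -1.2] turn deg [ 0.15  0.14 -0.04] F [-0.75  0.44 -0.53] M [-0.02   0.273  0.011] pos [ 0.5732 -0.2045  0.2492] open 0.0339 t 8.63
```

```bash
for i in 1 2 3; do python3 -m creep '[[[0,0,-1.5,0,0.05,0]]]' | grep force;python3 fix.py .5725 -.2043 .246 113.6; done
```

```text
contact_force: [-1.8, 1.4, 0.9]
shift mm [-0.8  0.2 -2.2] turn deg [ 0.16  0.12 -0.04] F [-1.83  1.38  0.94] M [0.085 0.089 0.014] pos [ 0.5733 -0.2045  0.2482] open 0.0341 t 8.72
contact_force: [-0.9, 1.7, 0.9]
shift mm [-0.9  0.2 -0.9] turn deg [ 0.17  0.11 -0.04] F [-0.88  1.71  0.92] M [ 0.023  0.259 -0.01 ] pos [ 0.5734 -0.2045  0.2469] open 0.0339 t 8.8
contact_force: [-3.0, 0.8, 14.2]
shift mm [-1.   0.2  0.2] turn deg [ 0.18  0.1  -0.04] F [-3.02  0.83 14.23] M [0.227 0.502 0.058] pos [ 0.5735 -0.2045  0.2458] open 0.0335 t 8.88
```

```bash
for i in 1 2; do python3 -m creep '[[[0,0,0,0,0,0]]]' | grep force;python3 fix.py .5725 -.2043 .246 113.6; done
```

```text
contact_force: [-2.2, 1.0, 2.7]
shift mm [-1.   0.2 -0.1] turn deg [ 0.18  0.1  -0.04] F [-2.24  1.02  2.71] M [0.074 0.423 0.067] pos [ 0.5735 -0.2045  0.2461] open 0.0339 t 8.97
contact_force: [-1.1, 0.6, 2.2]
shift mm [-1.   0.1 -0.3] turn deg [ 0.18  0.1  -0.04] F [-1.07  0.65  2.18] M [ 0.049  0.328 -0.03 ] pos [ 0.5735 -0.2044  0.2463] open 0.0338 t 9.05
```

```bash
cat >> fix.py <<'E'
st=robot.observe(); s=np.radians(23.6); x=np.array([np.cos(s),np.sin(s),0]); y=np.array([-np.sin(s),np.cos(s),0])
p=st['tool_pos']-np.array([.5748,-.1822,0]); F=st['contact_force']; M=st['torque']
print('SEAT x %.2f y %.2f mm Fx %.1f Fy %.1f press %.1f Mx %.2f My %.2f'%(p@x*1e3,p@y*1e3,F@x,F@y,F[2]+3.6,M@x,M@y))
E
for i in 1 2 3; do python3 -m creep '[[[0.75,0.33,-0.6,0.05,0.05,0]]]' >/dev/null;python3 fix.py .5725 -.2043 .246 113.6; done
```

```text
shift mm [-1.6 -0.1  0. ] turn deg [ 0.17  0.04 -0.06] F [-3.2  -3.13  4.53] M [-0.336  0.708  0.03 ] pos [ 0.5741 -0.2042  0.246 ] open 0.034 t 9.13
SEAT x -9.45 y -19.93 mm Fx -4.2 Fy -1.6 press 8.1 Mx -0.02 My 0.78
shift mm [-2.2 -0.1  0.1] turn deg [ 0.16 -0.03 -0.07] F [-4.88 -0.65  9.36] M [-0.079  0.932  0.102] pos [ 0.5747 -0.2042  0.2459] open 0.034 t 9.22
SEAT x -8.85 y -20.13 mm Fx -4.7 Fy 1.4 press 13.0 Mx 0.30 My 0.89
shift mm [-2.9 -0.2  0.1] turn deg [ 0.15 -0.09 -0.07] F [-3.6  -0.24  7.6 ] M [-0.067  0.854  0.101] pos [ 0.5754 -0.2041  0.2459] open 0.0341 t 9.3
SEAT x -8.23 y -20.33 mm Fx -3.4 Fy 1.2 press 11.2 Mx 0.28 My 0.81
```

```bash
for i in 1 2 3 4; do python3 -m creep '[[[0.65,0.65,-0.6,0.1,-0.02,0]]]' >/dev/null;python3 fix.py .5725 -.2043 .246 113.6; done
```

```text
shift mm [-3.5 -0.4  0.1] turn deg [ 0.11 -0.06 -0.08] F [-2.93 -1.32  5.33] M [-0.337  0.617  0.028] pos [ 0.576  -0.2039  0.2459] open 0.0341 t 9.38
SEAT x -7.54 y -20.36 mm Fx -3.2 Fy -0.0 press 8.9 Mx -0.06 My 0.70
shift mm [-4.2 -0.7  0.1] turn deg [ 0.07 -0.02 -0.09] F [-2.56 -2.2   5.36] M [-0.26   0.651  0.035] pos [ 0.5767 -0.2036  0.2459] open 0.0341 t 9.47
SEAT x -6.83 y -20.39 mm Fx -3.2 Fy -1.0 press 9.0 Mx 0.02 My 0.70
shift mm [-4.9 -0.9  0.1] turn deg [ 0.04  0.01 -0.1 ] F [-3.7  -0.86  6.59] M [-0.297  0.758  0.062] pos [ 0.5774 -0.2034  0.2459] open 0.034 t 9.55
SEAT x -6.16 y -20.48 mm Fx -3.7 Fy 0.7 press 10.2 Mx 0.03 My 0.81
shift mm [-5.5 -1.1  0.1] turn deg [ 0.    0.05 -0.11] F [-2.78 -1.03  7.48] M [-0.327  0.762 -0.003] pos [ 0.578  -0.2032  0.2459] open 0.0338 t 9.63
SEAT x -5.49 y -20.53 mm Fx -3.0 Fy 0.2 press 11.1 Mx 0.01 My 0.83
```

```bash
for i in 1 2 3 4; do python3 -m creep '[[[0.5,0.95,-0.6,0,0,0]]]' >/dev/null;python3 fix.py .5725 -.2043 .246 113.6; done
```

```text
shift mm [-6.  -1.5  0.1] turn deg [ 0.07  0.05 -0.11] F [-3.13 -1.35  5.69] M [-0.359  0.753  0.077] pos [ 0.5785 -0.2028  0.2459] open 0.0338 t 9.72
SEAT x -4.89 y -20.32 mm Fx -3.4 Fy 0.0 press 9.3 Mx -0.03 My 0.83
shift mm [-6.5 -2.   0.1] turn deg [ 0.14  0.09 -0.11] F [-2.96 -1.27  5.95] M [-0.255  0.534  0.093] pos [ 0.579  -0.2023  0.2459] open 0.0341 t 9.8
SEAT x -4.15 y -20.08 mm Fx -3.2 Fy 0.0 press 9.5 Mx -0.02 My 0.59
shift mm [-7.1 -2.5  0.1] turn deg [ 0.21  0.13 -0.11] F [-2.9  -1.9   6.42] M [-0.286  0.566  0.037] pos [ 0.5796 -0.2018  0.2459] open 0.0341 t 9.88
SEAT x -3.42 y -19.86 mm Fx -3.4 Fy -0.6 press 10.0 Mx -0.04 My 0.63
shift mm [-7.7 -3.   0.1] turn deg [ 0.28  0.16 -0.12] F [-3.01 -1.32  6.03] M [-0.3    0.722  0.039] pos [ 0.5802 -0.2013  0.2459] open 0.0337 t 9.97
SEAT x -2.71 y -19.64 mm Fx -3.3 Fy -0.0 press 9.6 Mx 0.01 My 0.78
```

```bash
for i in 1 2 3 4; do python3 -m creep '[[[0.6,0.75,-0.6,0.18,0.08,-0.02]]]' >/dev/null;python3 fix.py .5725 -.2043 .246 113.6; done
```

```text
shift mm [-8.1 -3.   0.1] turn deg [ 0.23  0.07 -0.14] F [-5.53 -5.14  6.47] M [-1.073  1.063  0.226] pos [ 0.5806 -0.2013  0.2459] open 0.0343 t 10.05
SEAT x -2.31 y -19.81 mm Fx -7.1 Fy -2.5 press 10.1 Mx -0.56 My 1.40
shift mm [-8.5 -2.8  0.1] turn deg [ 0.18 -0.04 -0.15] F [-5.27 -3.92  6.57] M [-0.891  0.983  0.128] pos [ 0.581  -0.2015  0.2459] open 0.0342 t 10.13
SEAT x -2.06 y -20.11 mm Fx -6.4 Fy -1.5 press 10.2 Mx -0.42 My 1.26
shift mm [-8.8 -2.6  0.1] turn deg [ 0.13 -0.15 -0.15] F [-3.7  -3.49  5.68] M [-0.763  0.834  0.158] pos [ 0.5813 -0.2017  0.2459] open 0.0341 t 10.22
SEAT x -1.82 y -20.43 mm Fx -4.8 Fy -1.7 press 9.3 Mx -0.37 My 1.07
shift mm [-9.2 -2.5  0.1] turn deg [ 0.06 -0.25 -0.15] F [-5.57 -2.71  6.64] M [-0.777  0.846  0.16 ] pos [ 0.5817 -0.2018  0.2459] open 0.0336 t 10.3
SEAT x -1.58 y -20.75 mm Fx -6.2 Fy -0.2 press 10.2 Mx -0.37 My 1.09
```

```bash
for i in 1 2 3; do python3 -m creep '[[[0.5,0.6,-0.6,0,-0.15,-0.1]]]' >/dev/null;python3 fix.py .5725 -.2043 .246 113.6; done
```

```text
shift mm [-9.1 -2.5  0.2] turn deg [ 0.11 -0.22 -0.07] F [-8.38  0.27  9.61] M [0.035 1.541 0.215] pos [ 0.5816 -0.2018  0.2458] open 0.0337 t 10.38
SEAT x -1.61 y -20.70 mm Fx -7.6 Fy 3.6 press 13.2 Mx 0.65 My 1.40
shift mm [-8.9 -2.6  0.2] turn deg [ 0.15 -0.19  0.01] F [-7.83 -0.2  10.43] M [-0.129  1.364  0.294] pos [ 0.5814 -0.2017  0.2458] open 0.0338 t 10.47
SEAT x -1.71 y -20.53 mm Fx -7.3 Fy 3.0 press 14.0 Mx 0.43 My 1.30
shift mm [-8.8 -2.8  0.1] turn deg [ 0.2  -0.14  0.08] F [-7.01 -0.82  9.35] M [-0.252  1.267  0.325] pos [ 0.5813 -0.2015  0.2459] open 0.0335 t 10.55
SEAT x -1.77 y -20.31 mm Fx -6.8 Fy 2.1 press 13.0 Mx 0.28 My 1.26
```

```bash
python3 - <<'E'
from h import *
_,s=snap('side','s1.png'); _,t=snap('top','t1.png')
p=proj('side',[.5748,-.1822,.05])[0]; print(p)
u,v=p.astype(int)
a=cv2.resize(s[v-45:v+45,u-60:u+60],(800,600),interpolation=cv2.INTER_CUBIC)
cv2.imwrite('pics/c2.png',a); print(u-60,v-45)
E
python3 fix.py .5725 -.2043 .246 113.6
```

```text
[477.62592769 343.81286547]
417 298
shift mm [-8.8 -2.8  0.1] turn deg [ 0.2  -0.14  0.08] F [-7.28 -1.    8.19] M [-0.301  1.287  0.294] pos [ 0.5813 -0.2015  0.2459] open 0.0338 t 10.65
SEAT x -1.74 y -20.29 mm Fx -7.1 Fy 2.0 press 11.8 Mx 0.24 My 1.30
```

View pics/c2.png

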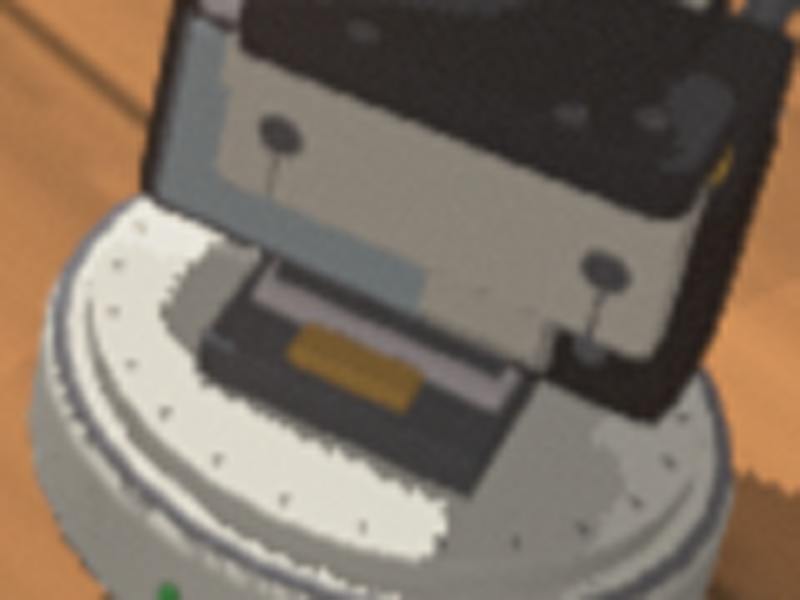

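```bash
python3 - <<'E'
from h import *
s=np.radians(23.6);x=np.array([np.cos(s),np.sin(s),0]);y=np.array([-np.sin(s),np.cos(s),0]);m=np.array([.5748,-.1822,0])
def pr(a,b,z): return ((proj('side',m+a/1e3*x+b/1e3*y+[0,0,z/1e3])[0]-[417,298])*6.667).round()
for z in(50,54): print('catch',z,[pr(a,b,z) for a,b in((-20,12),(-30,12),(-30,-12),(-20,-12))])
print('flange rear top',pr(-19,25,54),pr(-19,-25,54),'bottom',pr(-19,25,50),pr(-19,-25,50))
print('seat rear corners',pr(-34,28,50),pr(-34,-28,50))
im0=cv2.imread('pics/side0.png');im1=cv2.imread('pics/s1.png')
for im in (im0,im1):
    h=cv2.cvtColor(im,cv2.COLOR_BGR2HSV)[298:388,417:537]
    k=cv2.inRange(h,(14,140,120),(28,255,255)); k[:30]=0
    n,l,stt,c=cv2.connectedComponentsWithStats(k); 
    for j in range(1,n):
        if stt[j,4]>20: print('brass',(stt[j,:4]*6.667).round(),stt[j,4],(c[j]*6.667).round())
E
```

```text
catch 50 [array([308., 334.]), array([288., 363.]), array([407., 417.]), array([426., 388.])]
catch 54 [array([311., 319.]), array([291., 347.]), array([411., 402.]), array([430., 373.])]
flange rear top [251. 288.] [498. 400.] bottom [247. 304.] [494. 415.]
seat rear corners [202. 338.] [481. 467.]
brass [  0. 200.  67. 140.] 107 [ 22. 262.]
brass [587. 200. 213. 313.] 534 [728. 321.]
brass [293. 327. 127.  80.] 116 [354. 362.]
brass [  0. 347.  47. 180.] 69 [ 14. 447.]
brass [  0. 533.  93.  67.] 70 [ 36. 568.]
brass [727. 533.  73.  67.] 38 [756. 572.]
brass [  0. 200. 100.  73.] 82 [ 41. 226.]
brass [707. 200.  93. 320.] 344 [761. 362.]
brass [  0. 260.  40.  87.] 42 [ 16. 297.]
brass [293. 347. 113.  60.] 38 [345. 373.]
brass [  0. 360. 100. 240.] 152 [ 26. 512.]
```

The catch stands up behind the flange: its top corners are at (310,325), (290,350) and (425,375), matching the "up" prediction. The flange's rear edge runs (252,300)-(500,410), even between the seat sides. I'll do one firmer but gentle push, then a light pull-back test.

```bash
for i in 1 2; do python3 -m creep '[[[0.7,0.5,-0.5,0.1,-0.1,0.05]]]' >/dev/null;python3 fix.py .5725 -.2043 .246 113.6; done; echo pull; for i in 1 2 3; do python3 -m creep '[[[-0.7,-0.3,0,0.05,0,0]]]' >/dev/null;python3 fix.py .5725 -.2043 .246 113.6; done
```

```text
shift mm [-8.9 -2.8  0.1] turn deg [ 0.17 -0.16 -0.02] F [-6.72 -3.21  5.52] M [-0.579  1.244  0.26 ] pos [ 0.5814 -0.2015  0.2459] open 0.0342 t 10.73
SEAT x -1.74 y -20.34 mm Fx -7.4 Fy -0.3 press 9.1 Mx -0.03 My 1.37
shift mm [-8.9 -2.6  0.1] turn deg [ 0.14 -0.16 -0.1 ] F [-5.83 -1.88  7.37] M [-0.518  1.128  0.234] pos [ 0.5814 -0.2017  0.2459] open 0.034 t 10.82
SEAT x -1.74 y -20.50 mm Fx -6.1 Fy 0.6 press 11.0 Mx -0.02 My 1.24
pull
shift mm [-8.3 -2.1 -0. ] turn deg [ 0.11 -0.13 -0.1 ] F [ 0.67  0.31 -0.8 ] M [-0.059 -0.155 -0.066] pos [ 0.5808 -0.2022  0.246 ] open 0.034 t 10.9
SEAT x -2.53 y -20.70 mm Fx 0.7 Fy 0.0 press 2.8 Mx -0.12 My -0.12
shift mm [-7.8 -1.8  0. ] turn deg [ 0.06 -0.07 -0.08] F [0.76 0.46 0.56] M [ 0.004 -0.231 -0.021] pos [ 0.5803 -0.2025  0.246 ] open 0.0344 t 10.98
SEAT x -3.13 y -20.84 mm Fx 0.9 Fy 0.1 press 4.2 Mx -0.09 My -0.21
shift mm [-7.4 -1.5  0.1] turn deg [ 0.01  0.01 -0.07] F [0.57 0.95 1.27] M [ 0.096 -0.244  0.022] pos [ 0.5799 -0.2028  0.2459] open 0.0341 t 11.07
SEAT x -3.58 y -20.94 mm Fx 0.9 Fy 0.6 press 4.9 Mx -0.01 My -0.26
```

```bash
for i in 1 2 3; do python3 -m creep '[[[-0.6,-0.2,0,0,0,0]]]' >/dev/null;python3 fix.py .5725 -.2043 .246 113.6; done
```

```text
shift mm [-7.1 -1.4  0. ] turn deg [ 0.    0.07 -0.06] F [1.25 1.84 1.69] M [ 0.125 -0.238 -0.014] pos [ 0.5796 -0.2029  0.246 ] open 0.0341 t 11.15
SEAT x -3.91 y -20.92 mm Fx 1.9 Fy 1.2 press 5.3 Mx 0.02 My -0.27
shift mm [-6.7 -1.3  0.1] turn deg [ 0.    0.12 -0.07] F [1.15 1.86 0.24] M [ 0.007 -0.189  0.04 ] pos [ 0.5792 -0.203   0.2459] open 0.034 t 11.23
SEAT x -4.27 y -20.87 mm Fx 1.8 Fy 1.2 press 3.8 Mx -0.07 My -0.18
shift mm [-6.3 -1.1  0. ] turn deg [ 0.01  0.16 -0.07] F [2.63 0.36 0.15] M [-0.007 -0.229  0.023] pos [ 0.5788 -0.2032  0.246 ] open 0.0338 t 11.32
SEAT x -4.71 y -20.82 mm Fx 2.6 Fy -0.7 press 3.8 Mx -0.10 My -0.21
```

```bash
for i in 1 2 3; do python3 -m creep '[[[-0.5,-0.2,-0.1,0,0.15,0]]]' >/dev/null;python3 fix.py .5725 -.2043 .246 113.6|tail -2; done
python3 - <<'E'
from h import *
_,s=snap('side','s2.png')
a=cv2.resize(s[298:388,417:537],(800,600),interpolation=cv2.INTER_CUBIC)
cv2.imwrite('pics/c3.png',a)
E
```

```text
shift mm [-6.2 -1.1  0. ] turn deg [ 0.01  0.1  -0.06] F [ 5.24  2.37 -1.  ] M [ 0.301 -0.975 -0.055] pos [ 0.5787 -0.2032  0.246 ] open 0.034 t 11.4
SEAT x -4.83 y -20.86 mm Fx 5.8 Fy 0.1 press 2.6 Mx -0.11 My -1.01
shift mm [-6.3 -1.   0. ] turn deg [ 0.01  0.08 -0.04] F [ 5.85  2.27 -1.48] M [ 0.287 -1.03  -0.099] pos [ 0.5788 -0.2033  0.246 ] open 0.0342 t 11.48
SEAT x -4.79 y -20.90 mm Fx 6.3 Fy -0.3 press 2.1 Mx -0.15 My -1.06
shift mm [-6.4 -1.  -0. ] turn deg [ 0.01  0.05 -0.03] F [4.23 0.81 0.31] M [ 0.27  -0.943 -0.077] pos [ 0.5789 -0.2033  0.246 ] open 0.0341 t 11.57
SEAT x -4.66 y -20.94 mm Fx 4.2 Fy -1.0 press 3.9 Mx -0.13 My -0.97
```

View pics/c3.png

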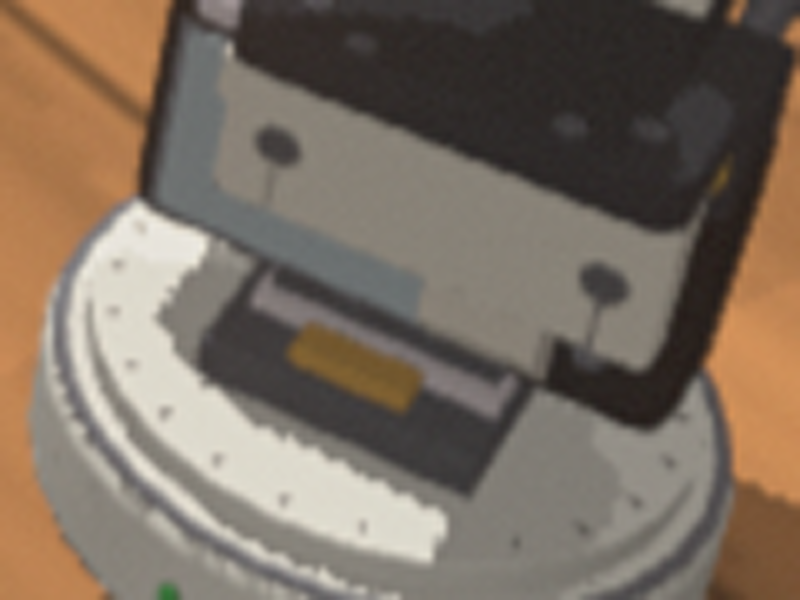

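The pull stopped hard at 6 N with the catch still up in the picture, so it is latched. Now I push home again, correcting about 1.3 mm in +y.

```bash
for i in 1 2 3 4 5; do python3 -m creep '[[[0.45,1.0,-0.4,0,0.03,0]]]' >/dev/null;python3 fix.py .5725 -.2043 .246 113.6|tail -2; done
```

```text
shift mm [-6.9 -1.7  0.1] turn deg [ 0.08  0.02 -0.05] F [-1.56 -1.83  6.19] M [-0.577  0.283 -0.003] pos [ 0.5794 -0.2026  0.2459] open 0.0343 t 11.7
SEAT x -3.96 y -20.58 mm Fx -2.2 Fy -1.0 press 9.8 Mx -0.42 My 0.49
shift mm [-7.3 -2.2  0.1] turn deg [ 0.16 -0.02 -0.07] F [-1.64 -1.64  5.54] M [-0.483  0.241  0.074] pos [ 0.5798 -0.2021  0.2459] open 0.0341 t 11.78
SEAT x -3.40 y -20.21 mm Fx -2.2 Fy -0.8 press 9.1 Mx -0.35 My 0.41
shift mm [-7.6 -2.8  0.1] turn deg [ 0.22 -0.06 -0.07] F [-0.86 -3.    4.63] M [-0.506  0.141 -0.022] pos [ 0.5801 -0.2015  0.2459] open 0.0337 t 11.87
SEAT x -2.88 y -19.83 mm Fx -2.0 Fy -2.4 press 8.2 Mx -0.41 My 0.33
shift mm [-7.9 -3.4  0.1] turn deg [ 0.28 -0.09 -0.06] F [-0.87 -2.08  4.93] M [-0.414  0.194  0.044] pos [ 0.5804 -0.2009  0.2459] open 0.0339 t 11.95
SEAT x -2.31 y -19.40 mm Fx -1.6 Fy -1.6 press 8.5 Mx -0.30 My 0.34
shift mm [-8.3 -4.1  0. ] turn deg [ 0.34 -0.13 -0.06] F [-1.97 -4.59  6.36] M [-0.689  0.392  0.091] pos [ 0.5808 -0.2002  0.246 ] open 0.0336 t 12.03
SEAT x -1.75 y -18.93 mm Fx -3.6 Fy -3.4 press 10.0 Mx -0.47 My 0.64
```

```bash
for i in 1 2 3 4; do python3 -m creep '[[[0.6,0.7,-0.4,0.25,-0.12,-0.03]]]' >/dev/null;python3 fix.py .5725 -.2043 .246 113.6|tail -2; done
```

```text
shift mm [-8.3 -3.9  0.1] turn deg [ 0.23 -0.1  -0.08] F [-7.3  -7.81  6.1 ] M [-1.663  1.216  0.267] pos [ 0.5808 -0.2004  0.2459] open 0.034 t 12.12
SEAT x -1.75 y -19.10 mm Fx -9.8 Fy -4.2 press 9.7 Mx -1.04 My 1.78
shift mm [-8.3 -3.5  0.1] turn deg [ 0.11 -0.09 -0.09] F [-5.56 -7.73  6.12] M [-1.394  0.896  0.155] pos [ 0.5808 -0.2008  0.2459] open 0.0339 t 12.2
SEAT x -1.94 y -19.42 mm Fx -8.2 Fy -4.9 press 9.7 Mx -0.92 My 1.38
shift mm [-8.2 -3.1  0.1] turn deg [-0.01 -0.07 -0.08] F [-4.51 -6.54  6.22] M [-1.285  0.828  0.172] pos [ 0.5807 -0.2012  0.2459] open 0.0339 t 12.28
SEAT x -2.19 y -19.77 mm Fx -6.8 Fy -4.2 press 9.8 Mx -0.85 My 1.27
shift mm [-8.1 -2.7  0.2] turn deg [-0.13 -0.05 -0.08] F [-4.39 -5.91  6.44] M [-1.303  0.832  0.151] pos [ 0.5806 -0.2016  0.2458] open 0.0338 t 12.37
SEAT x -2.43 y -20.10 mm Fx -6.4 Fy -3.7 press 10.0 Mx -0.86 My 1.28
```

```bash
python3 -m creep '[[[0.4,0.4,-0.3,-0.12,-0.05,-0.05],[0.3,0.1,-0.3,0,0,0]]]' >/dev/null;python3 fix.py .5725 -.2043 .246 113.6;  python3 -m creep '[[[0.1,0,-0.1,0,0,0],[0,0,0,0,0,0],[0,0,0,0,0,0]]]' - 3 >/dev/null;python3 fix.py .5725 -.2043 .246 113.6; python3 -m creep '[[[0,0,0,0,0,0],[0,0,0,0,0,0]]]' 0.5  3;python3 fix.py .5725 -.2043 .246 113.6
```

```text
shift mm [-8.2 -2.9  0.1] turn deg [-0.03 -0.09 -0.  ] F [-0.12  0.54  4.79] M [-0.113  0.09   0.126] pos [ 0.5807 -0.2014  0.2459] open 0.0341 t 12.53
SEAT x -2.33 y -19.96 mm Fx 0.1 Fy 0.5 press 8.4 Mx -0.07 My 0.13
shift mm [-8.2 -2.9  0.2] turn deg [-0.03 -0.09  0.02] F [ 0.33 -1.57  3.48] M [-0.147 -0.047  0.006] pos [ 0.5807 -0.2014  0.2458] open 0.0339 t 12.78
SEAT x -2.28 y -19.92 mm Fx -0.3 Fy -1.6 press 7.1 Mx -0.15 My 0.02
time: 12.95
tool_pos: [0.5807, -0.2014, 0.2458]
tool_rot: [-3.14, -0.001, 1.982]
contact_force: [-0.3, -0.7, 3.7]
opening: 0.0345
shift mm [-8.2 -2.9  0.2] turn deg [-0.04 -0.09  0.03] F [-0.27 -0.67  3.72] M [-0.206 -0.023  0.009] pos [ 0.5807 -0.2014  0.2458] open 0.0345 t 12.95
SEAT x -2.29 y -19.92 mm Fx -0.5 Fy -0.5 press 7.3 Mx -0.20 My 0.06
```

```bash
python3 -m creep '[[[0,0,0,0,0,0],[0,0,0,0,0,0],[0,0,0,0,0,0],[0,0,0,0,0,0],[0,0,0,0,0,0]]]' -1;python3 -m creep '[[[0,0,0,0,0,0],[0,0,0,0,0,0],[0,0,0,0,0,0]]]';python3 fix.py .5725 -.2043 .246 113.6
```

```text
time: 13.37
tool_pos: [0.5799, -0.2004, 0.2435]
tool_rot: [-3.137, -0.006, 1.983]
contact_force: [-0.3, 0.7, -0.5]
opening: 0.0627
time: 13.62
tool_pos: [0.5797, -0.2002, 0.2429]
tool_rot: [-3.136, -0.007, 1.983]
contact_force: [0.6, 0.5, -0.5]
opening: 0.0828
shift mm [-7.2 -4.1  3.1] turn deg [-0.26 -0.45  0.  ] F [ 0.55  0.55 -0.51] M [-0.081  0.032 -0.002] pos [ 0.5797 -0.2002  0.2429] open 0.0828 t 13.62
SEAT x -2.72 y -18.48 mm Fx 0.7 Fy 0.3 press 3.1 Mx -0.06 My 0.06
```

Released without force. Next I rise straight up and back off.

```bash
python3 -m creep '[[[0,0,12,-0.3,-0.4,0],[0,0,20,0,0,0],[0,0,25,0,0,0],[0,0,25,0,0,0],[0,0,25,0,0,0]]]';python3 -m creep '[[[4,-15,10,0,0,0],[6,-20,5,0,0,0],[6,-20,5,0,0,0],[6,-20,5,0,0,0],[0,0,0,0,0,0]]]'; python3 - <<'E'
from h import *
_,s=snap('side','s3.png');_,t=snap('top','t3.png'); st,w=snap('wrist','w4.png')
a=cv2.resize(s[268:388,397:557],(800,600),interpolation=cv2.INTER_CUBIC); cv2.imwrite('pics/c4.png',a)
b=cv2.resize(t[155:250,415:515],(400,380),interpolation=cv2.INTER_CUBIC)
cv2.imwrite('pics/c5.png',np.hstack([b,cv2.resize(w,(400,300)) if 0 else cv2.resize(w,(400,380))]))
E
```

```text
time: 14.03
tool_pos: [0.5778, -0.1994, 0.3502]
tool_rot: [-3.133, -0.007, 1.982]
contact_force: [0.8, -0.1, -0.0]
opening: 0.0915
time: 14.45
tool_pos: [0.6003, -0.2754, 0.3916]
tool_rot: [3.138, 0.009, 1.986]
contact_force: [-0.9, -0.7, -0.2]
opening: 0.0919
```

View pics/c4.png

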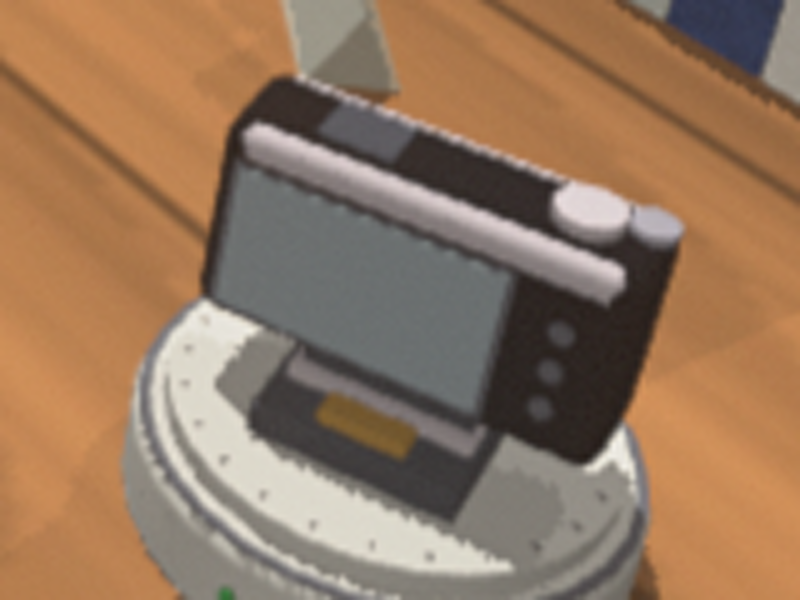

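View pics/c5.png

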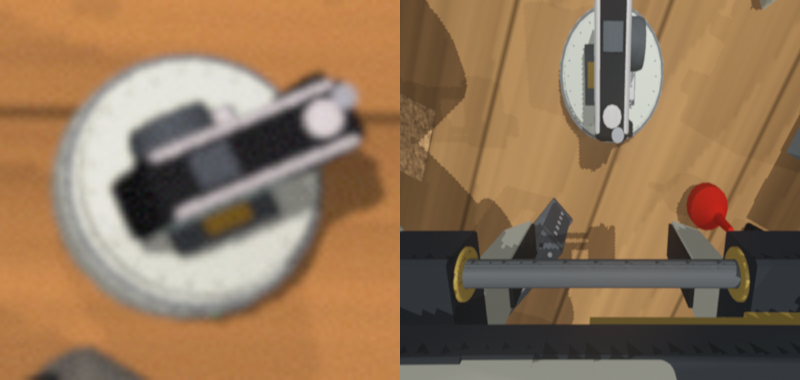

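```bash
python3 - <<'E'
from h import *
print(robot.observe()['contact_force']); print(robot.hand_in())
E
```

```text
[-0.00872945  0.58156441 -0.88764459]
the job is handed in; nothing more can be done
None
```

The black and silver compact camera is mounted on the turntable seat, the gripper has let go, and the job is handed in at about 15 s. I left the purple and blue look-alikes alone.

- **Seating:** I set the plate on the seat, pressed it down and slid it in by feel. It stopped against the claw, in about the same place each of the three times I pushed.
- **Forces:** The force against the claw was an estimated 6 N. The most I read on the turntable was about 18 N, during set-down. Readings came once per row or two, so a short peak between them could have been missed.
- **Catch:** I pulled the plate back gently and it stopped on the catch at about 6 N after roughly 2 mm of play. That is more than the 1 mm I expected, but the readings include some tilt and give in the grip. I then pushed it home again and released.
- **Last pictures:** The catch is up behind the plate, and neither end overhangs the seat. Centring side to side is good to about 1 mm. The arm was clear of everything at hand-in.

The wrist and top views placed the seat about 1 mm apart, so I went with the feel of the stop. I did not compare the other objects' positions with the first pictures. The arm touched nothing else that I could see.

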